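# Slide the tin lids out over the edge of the packing board

### The arm

A 7-joint arm with a two-finger parallel gripper is mounted at the origin on the work surface. World frame = base frame: x ahead of the robot, y to its left, z up, the work surface at z = 0. Lengths are in m, angles in rad, forces in N, time in s.
With the tool pointing down it reaches from about 0.4 to 0.85 m from the base axis. Payload 10.4 kg.
Tool frame: the origin (TCP) lies between the finger pads; the fingertips stand 8 mm ahead of it and the grasp point (between the pads) lies 11 mm behind it; z points along the fingers, x is the direction in which the jaws open and shut, and the axes are right-handed (so a half turn about z gives the same grasp; the last joint's range is limited). The gripper opens to 87 mm and grips with 3 to 60 N. Pads are 19 mm wide; open, the fingers measure 117 mm over their backs; the gripper's body (75 mm by 190 mm) begins 51 mm behind the grasp point.
Start: joints at [1.252, 0.332, -0.065, 1.46, 0.022, 1.35, -0.088], TCP at [0.182, -0.598, 0.231] pointing down, gripper open.
Joint ranges: [-2.6, 2.6], [-0.5, 2.12], [-1.47, 1.34], [0.16, 2.42], [-1.27, 4.41], [0.06, 2.06], [-2.6, 2.6]. Speed limits (rad/s): [2.22, 2.22, 2.79, 2.79, 3.14, 3.14, 3.14].

### API

Orientations are given as a unit quaternion [x, y, z, w].
In Python, from bench import r, viewer gives the robot as it stands.
- The arm moves only by the tool apply_moves, never from a script. Its argument "increments" is a list of rows, each an object with "grip": the closure in counts, from 0 (fully open) to 255 (shut); "xyz": the shift along the tool's x, y, z in mm, a list of three; "rotation": the turn, a rotation vector about the tool's x, y, z in degrees, a list of three. A call has 1 to 5 rows; each row is the pose to reach, as a shift and turn from the pose measured when the call began, along the tool's axes at that moment; what a row does not reach only later rows make up. A row lasts 1/8 s, in which the tool goes at most 62.5 mm and 10.7 degrees, less where a joint would pass 70% of its speed; a pose out of reach is approached as far as the arm can. A call with a gripper value outside its range is refused whole. The fingers move at their own pace and stop on an object; "squeeze" is the grip in N (left out, the last holds). Time passes only in rows, so rows that repeat a pose let the fingers close. It gives the time, the measured TCP pose, the force and the opening at its end, in the units of the state.
- r.read_state(): the state, without advancing time (a new reading comes with each control period).
- viewer.camera(name): name is "scene" or "side" or "wrist"; returns a dict with "img" (420x560x3 uint8, blue, green, red), "range_z" (420x560 float32, m along the optical axis (not along the pixel's ray), 0 where there is no reading), "vertical_fov" (degrees; the focal length in pixels is half the picture's height over the tangent of half this angle, whatever the lens; pixels are square), "cx", "cy" (the principal point, pixels), "D" ([k1, k2, p1, p2, k3] as OpenCV has them; the pictures are not rectified), "rvec" (rotation vector, rad) and "tvec" (3), from world to camera coordinates, as OpenCV has them. Camera axes: x right, y down, z forward; pixel columns grow to the right and rows downward; lengths in m; the calibration is good to about 2 mm. A picture is of the moment at which its call begins.
- r.close_job(): hands the job in, once; it reports no verdict.
The state is a dict: "time": time; "joint_positions": joint angles; "joint_vel": joint speeds; "joint_torque": joint torques, N m; "ee_pos": TCP position; "eef_rot": TCP orientation; "ft_force": force on the tool from outside, world axes, zero at the start; "torque": the same for the moment, N m; "width": finger opening in m.
Only numpy, scipy, OpenCV 4.12 (cv2) and the standard library are available. Lean on these libraries where they do the work, as an engineer would, in place of code of your own. Each camera call takes 0.05 s, during which the arm holds its last target.

### The job

Two black tin lids lie flat on the white packing board, where gloved fingers cannot get under them. With the fingertips, slide each lid across the board to its long edge farthest from the robot until a third of its width (30 mm) sticks out over that edge, and leave both lying there flat, ready for the next packer to take by the rim. Push the lids gently without lifting or flicking them, and leave the jar, the lids in the tray and everything else where it stands.

Things in the scene. Friction and masses are not known exactly. Their poses are not given: they have to be found in the camera images.
- lid_a: One of two equal round black-lacquered tin lids with a bare metal rim, 90 mm in diameter, 9 mm thick, flat on both sides, about 45 g, too wide for most grippers. Lies flat and loose on the board. Origin: centre of its underside; z up.
- lid_b: One of two equal round black-lacquered tin lids with a bare metal rim, 90 mm in diameter, 9 mm thick, flat on both sides, about 45 g, too wide for most grippers. Lies flat and loose on the board. Origin: centre of its underside; z up.
- board_edge (a point): Middle of the upper rim of the far long edge of the white packing board, a fixed block 300 mm deep, 460 mm wide, 30 mm high, turned up to 10 degrees. x: level, square to the edge, outward from the robot; y along the edge; z up. The board's top is z = 0, x -300 to 0, y -230 to 230 mm. A lid sticking out 30 mm has its centre at x = -15 mm; past 0 it tips off. Bare bench lies beyond.
- jar: Bystander: small glass jar of dark roe with a gold screw lid, 61 mm in diameter, 46 mm high, standing on the board in line with the two lids (which of the three places it has varies; places are about 135 mm apart along the edge). Origin: centre of its underside.
- tin_tray: Bystander: open bare tin, 89 mm in diameter, 28 mm high, standing in the big white tray (600 x 400 x 85 mm, on the left of the bench). Origin: centre of its underside.
- tin_scale: Bystander: open bare tin, 89 mm in diameter, 28 mm high, on the steel pan of the white and red scale (250 x 270 mm, pan 72 mm high, on the right of the bench). Origin: centre of its underside.
- blue_tin: Bystander: closed blue bulk tin, 174 mm in diameter, 76 mm high, on the right of the bench. Origin: centre of its underside.
- knife: Bystander: palette knife with a black handle, about 258 mm long, 14 mm high, lying along the bench beyond the board. Origin: underside of the knife, near the blade end of the handle, 92 mm from the handle's butt; x along it towards the blade's tip.
- cap: Bystander: loose gold screw cap, 61 mm in diameter, 10 mm high, lying in the big white tray. Origin: centre of its underside.
Things that resemble listed ones, but are neither listed nor needed, are in the scene too. Leave any green or purple look-alike of the lid_b alone.

How it is judged:
By the outcome, as a careful person would: the job done as asked, in the order asked, and still so for the second after the job is handed in, with the robot touching nothing.
It also fails if it takes over 61 s, if anything falls off the work surface, if the arm or the gripper's body presses on something with over 40 N, if the wrist force passes 120 N, or if a joint passes its speed limit or range.

## Working session

There is one attempt and no reset: what is moved stays moved. The work goes in short steps, Python scripts to look and compute and a tool call to move; the robot and the scene stay as the last step left them, time stands still between calls to the robot, and variables do not carry over. Pictures are saved under pics/ and viewed, and the job is handed in when it is done.

Besides the shell and the picture viewer there is one more tool, called after "Emit:" as name([rows], argument=value, ...), one row to a line, values as JSON. apply_moves: Moves the arm, as the interface text tells. Its arguments: {"type":"object","properties":{"increments":{"type":"array","items":{"type":"object","properties":{"grip":{"type":"number"},"xyz":{"type":"array","items":{"type":"number"}},"rotation":{"type":"array","items":{"type":"number"}}}}},"squeeze":{"type":"number"}},"required":["increments"]}

```bash
mkdir -p pics; ls
cat > h.py <<'E'
import numpy as np, cv2
from bench import r, viewer
from scipy.spatial.transform import Rotation as R
def cam(n):
    c=viewer.camera(n); c={k:(np.array(v) if isinstance(v,(list,tuple)) else v) for k,v in c.items()}
    f=c['img'].shape[0]/2/np.tan(np.radians(c['vertical_fov'])/2)
    c['K']=np.array([[f,0,c['cx']],[0,f,c['cy']],[0,0,1.]])
    c['R']=cv2.Rodrigues(np.array(c['rvec'],float))[0]; c['t']=np.array(c['tvec'],float).ravel()
    c['D']=np.array(c['D'],float)
    return c
def rays(c,uv):
    p=cv2.undistortPoints(np.array(uv,float).reshape(-1,1,2),c['K'],c['D']).reshape(-1,2)
    return np.c_[p,np.ones(len(p))]
def onz(c,uv,z):
    d=rays(c,uv)@c['R']; o=-c['R'].T@c['t']
    return o+d*((z-o[2])/d[:,2])[:,None]
def depthpts(c,uv):
    uv=np.array(uv); z=c['range_z'][uv[:,1],uv[:,0]]
    return (rays(c,uv)*z[:,None]-c['t'])@c['R']
def proj(c,P):
    return cv2.projectPoints(np.array(P,float).reshape(-1,1,3),c['R'],c['t'],c['K'],c['D'])[0].reshape(-1,2)
E
python3 - <<'E'
from h import *
for n in ['scene','side','wrist']:
    c=cam(n); cv2.imwrite(f'pics/{n}0.png',c['img']); print(n,-c['R'].T@c['t'],c['R'][2])
print(r.read_state())
E
```

```text
pics
scene [ 1.08573579 -0.89086476  1.0357355 ] [-0.4039482   0.62700306 -0.66610286]
side [-0.00961965  0.57483367  0.94947214] [ 0.44472312 -0.49524157 -0.74629561]
wrist [ 0.25460216 -0.57516395  0.38411753] [-0.26644459 -0.08001047 -0.96052361]
{'time': 0.15, 'joint_positions': array([ 1.25240733,  0.33272807, -0.06470235,  1.46074782,  0.0216089 ,
        1.34985891, -0.08849645]), 'joint_vel': array([ 0.00069896, -0.00164818, -0.00091405, -0.00513413,  0.00114034,
        0.00312208,  0.00108799]), 'joint_torque': array([ 9.46994951e-04, -6.23629332e+01,  2.48352421e-02, -3.90142322e+01,
       -6.13087323e-02,  3.71788186e-02,  7.96101949e-05]), 'ee_pos': array([ 0.18210467, -0.59759825,  0.22993612]), 'eef_rot': array([ 8.03591278e-01, -5.95181303e-01, -4.35189512e-04, -2.90531866e-04]), 'ft_force': array([ 0.85947524, -0.72064909,  0.29396151]), 'torque': array([-0.01701712,  0.00527498,  0.02494264]), 'width': 0.08698311899489511}
```

View pics/scene0.png

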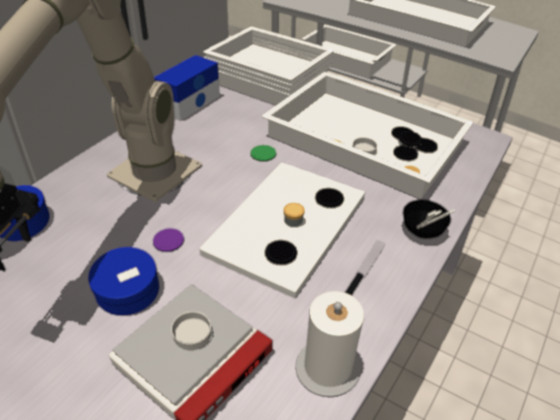

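View pics/side0.png

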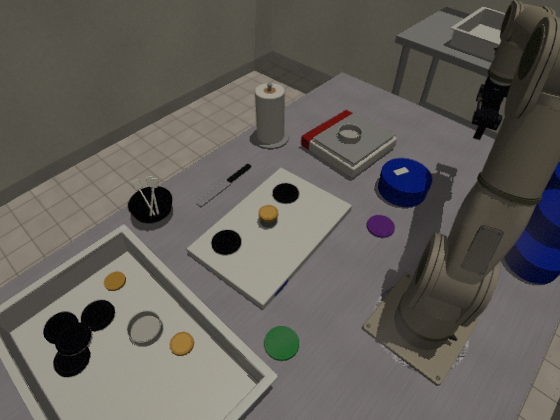

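View pics/wrist0.png

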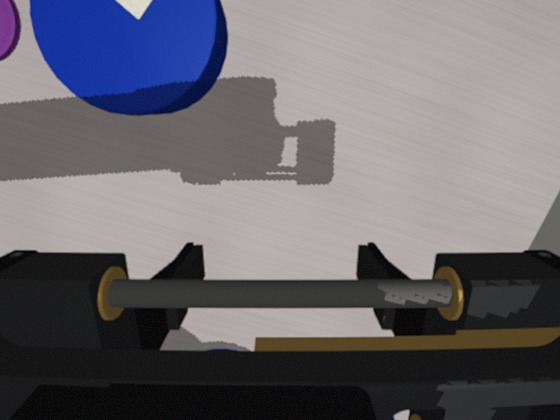

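Scene: the board is at the centre, its far edge running from about (365,180) to (293,288), with lids at (330,198) and (282,252) and the jar between them. In side, the lids are at (226,242) and (286,193). Next I measure them.

```bash
cat > m.py <<'E'
from h import *
def lidfit(c,guess,z=0.039,draw=None):
    # dark blob near guess incl. rim -> outline to plane z -> circle fit
    g=c['img'].max(axis=2); m=(g<90).astype(np.uint8)
    n,l,s,ce=cv2.connectedComponentsWithStats(m)
    k=l[int(guess[1]),int(guess[0])]
    if k==0: return None
    cs,_=cv2.findContours((l==k).astype(np.uint8),cv2.RETR_EXTERNAL,cv2.CHAIN_APPROX_NONE)
    q=max(cs,key=cv2.contourArea).reshape(-1,2)
    P=onz(c,q,z)[:,:2]
    (x,y),rad=cv2.minEnclosingCircle(P.astype(np.float32))
    A=np.c_[2*P,np.ones(len(P))]; s_=np.linalg.lstsq(A,(P**2).sum(1),rcond=None)[0]
    return np.array([s_[0],s_[1],np.sqrt(s_[2]+s_[:2]@s_[:2]),x,y,rad,s[k][4]])
def board(c):
    h,w=c['range_z'].shape
    uu,vv=np.meshgrid(np.arange(w),np.arange(h)); uv=np.c_[uu.ravel(),vv.ravel()]
    P=depthpts(c,uv).reshape(h,w,3); ok=(c['range_z']>0)
    m=ok&(abs(P[...,2]-.032)<.012)&(P[...,0]>.3)&(P[...,0]<.95)&(abs(P[...,1])<.35)
    m=m.astype(np.uint8); m=cv2.morphologyEx(m,cv2.MORPH_OPEN,np.ones((3,3),np.uint8))
    n,l,s,_=cv2.connectedComponentsWithStats(m); k=1+s[1:,4].argmax()
    return l==k,P
E
python3 - <<'E'
from m import *
for n,gs in [('scene',[(330,198),(282,252)]),('side',[(226,242),(286,193)])]:
    c=cam(n)
    m,P=board(c); 
    B=P[m]; b=B[abs(B[:,2]-.03)<.006]
    print(n,'board z',np.median(B[:,2]),len(b))
    rc=cv2.minAreaRect(b[:,:2].astype(np.float32)); print(rc, cv2.boxPoints(rc))
    # colour-based: white region
    g=c['img'].min(axis=2); hs=cv2.cvtColor(c['img'],cv2.COLOR_BGR2HSV)
    for q in gs: print('lid',lidfit(c,q),'depth',depthpts(c,[q]))
    im=c['img'].copy(); im[m]=im[m]//2+np.array([0,120,0],np.uint8)
    y,x=[ (150,190),(160,180)][n=='side']; 
    crop=im[150:310,180:380]; cv2.imwrite(f'pics/{n}m.png',cv2.resize(crop,None,fx=4,fy=3.75,interpolation=0))
    crop=c['img'][150:310,180:380]; cv2.imwrite(f'pics/{n}z.png',cv2.resize(crop,None,fx=4,fy=3.75,interpolation=0))
E
```

```text
scene board z 0.029942174324057044 9822
((0.5096116065979004, 0.03374229371547699), (0.3030727505683899, 0.46860384941101074), 4.286657810211182) [[ 0.3409859   0.25606194]
 [ 0.3760124  -0.21123101]
 [ 0.6782373  -0.18857735]
 [ 0.64321077  0.2787156 ]]
lid [5.68967168e-01 1.74508803e-01 4.14381704e-02 5.68637490e-01
 1.74339190e-01 4.39925492e-02 4.12000000e+02] depth [[0.57258928 0.17394674 0.03903131]]
lid [ 5.74284280e-01 -9.69545574e-02  4.17250955e-02  5.74298382e-01
 -9.70833600e-02  4.36265171e-02  5.90000000e+02] depth [[ 0.57776686 -0.09500295  0.03883684]]
side board z 0.029793548714782774 9779
((0.5087167620658875, 0.03558456897735596), (0.30107223987579346, 0.4613358974456787), 4.536749839782715) [[ 0.3404068   0.25362262]
 [ 0.3768978  -0.20626783]
 [ 0.67702675 -0.18245348]
 [ 0.6405357   0.27743697]]
lid [5.64097579e-01 1.81180210e-01 4.44622066e-02 5.63889623e-01
 1.80270672e-01 4.66890894e-02 5.96000000e+02] depth [[0.56366579 0.18109049 0.0375224 ]]
lid [ 5.68818322e-01 -9.01471593e-02  4.49227317e-02  5.69098473e-01
 -9.03927088e-02  4.78664711e-02  4.38000000e+02] depth [[ 0.56732264 -0.09191398  0.03799818]]
```

View pics/scenez.png

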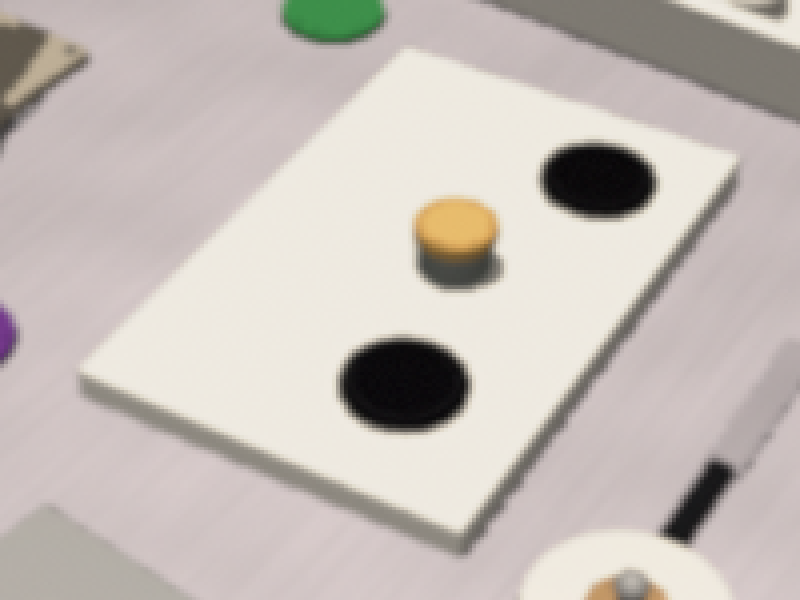

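View pics/sidez.png

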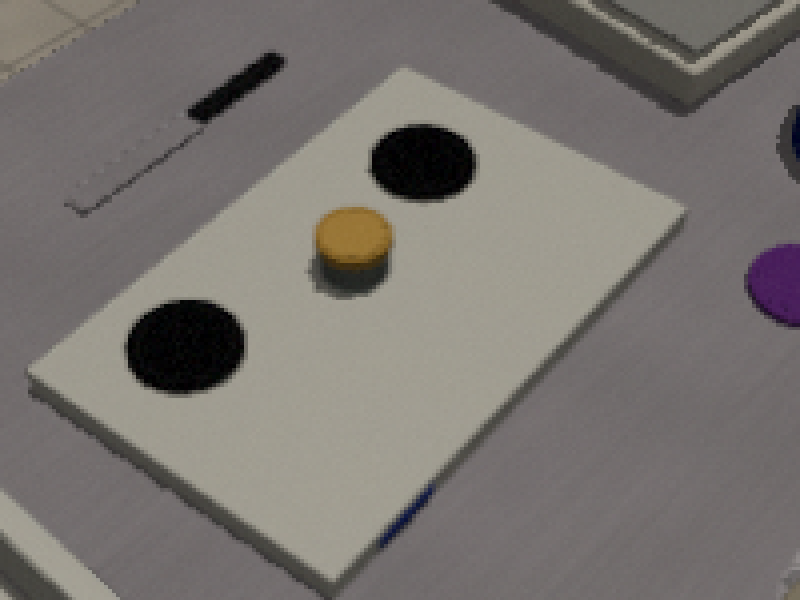

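```bash
cat > p.py <<'E'
from h import *
# board frame: edge mid E, outward n, along t
yaw=np.radians(4.4); n=np.array([np.cos(yaw),np.sin(yaw)]); t=np.array([-n[1],n[0]])
E0=np.array([.5092,.0347])+.150*n
def b2w(bx,by): return E0+bx*n+by*t
def w2b(p): d=np.asarray(p)[:2]-E0; return np.array([d@n,d@t])
def need(bx,by,z):
    s=r.read_state(); Rt=R.from_quat(s['eef_rot'])
    tgt=np.r_[b2w(bx,by),z]; d=Rt.inv().apply(tgt-s['ee_pos'])*1000
    G=R.from_matrix(np.c_[np.r_[-t,0],np.r_[-n,0],[0,0,-1]])
    rv=(Rt.inv()*G).as_rotvec(degrees=True)
    return d.round(1),rv.round(2)
def st():
    s=r.read_state(); print('t',s['time'],'b',(w2b(s['ee_pos'])*1000).round(1),'z',s['ee_pos'][2].round(4),'F',s['ft_force'].round(2),'w',s['width'])
E
python3 - <<'E'
from m import *; import p
for n,gs in [('scene',[(330,198),(282,252)]),('side',[(226,242),(286,193)])]:
    c=cam(n); m,P=board(c); B=P[m]; b=B[abs(B[:,2]-.03)<.004]
    q=np.array([p.w2b(x) for x in b])
    # far edge: max x per y bins
    xs=[];ns=[];ys=np.arange(-.2,.2,.02)
    for y in ys:
        k=abs(q[:,1]-y)<.01; xs.append(np.percentile(q[k,0],99)); ns.append(np.percentile(q[k,0],1))
    print(n,'far slope/off',np.polyfit(ys,xs,1)*[1,1e3],'near',np.polyfit(ys,ns,1)*[1,1e3],'y ext',np.percentile(q[:,1],[.3,99.7]))
    mp=c['img'].max(axis=2)
    for g in gs: print('lid b', p.w2b(lidfit(c,g)[:2])*1000)
    im=c['img'].copy()
    for x,y in [(-.3,-.23),(-.3,.23),(0,.23),(0,-.23)]:
        u=proj(c,[np.r_[p.b2w(x,y),.03]])[0]; print(u)
    poly=np.array([proj(c,[np.r_[p.b2w(x,y),.03]])[0] for x,y in [(-.3,-.23),(-.3,.23),(0,.23),(0,-.23)]])
    big=cv2.resize(im[150:310,180:380],None,fx=4,fy=3.75,interpolation=0)
    cv2.polylines(big,[((poly-[180,150]+.5)*[4,3.75]).round().astype(np.int32)],True,(0,0,255),1)
    cv2.imwrite(f'pics/{n}ov.png',big)
p.st(); print(p.need(-.165,-.13,.23),p.need(-.165,.137,.23))
E
```

```text
scene far slope/off [ 0.00207549 -1.32590583] near [-6.65784293e-05 -2.95290842e+02] y ext [-0.23175944  0.22582201]
lid b [-79.87813118 134.92031519]
lid b [ -95.20794925 -136.25974151]
[198.33715076 247.83173832]
[281.05890028 161.47509147]
[364.92329077 191.11526957]
[295.04439293 291.49839387]
side far slope/off [ 2.58437362e-03 -6.00035851e+00] near [-2.29457813e-03 -2.97851911e+02] y ext [-0.22566747  0.22889462]
lid b [-84.02639881 141.83680805]
lid b [-100.04658351 -129.28682005]
[352.0325878  204.55229168]
[262.64094966 305.00543039]
[185.3453858 247.9889722]
[280.30432651 166.45331197]
t 0.35 b [-524.6 -605.6] z 0.2304 F [-0.58 -0.08  0.43] w 0.08702801013477174
(array([-386.1, -454.3,    0.5]), array([0.000e+00, 1.000e-02, 1.255e+01])) (array([-6.467e+02, -5.123e+02,  5.000e-01]), array([0.000e+00, 1.000e-02, 1.255e+01]))
```

View pics/sceneov.png

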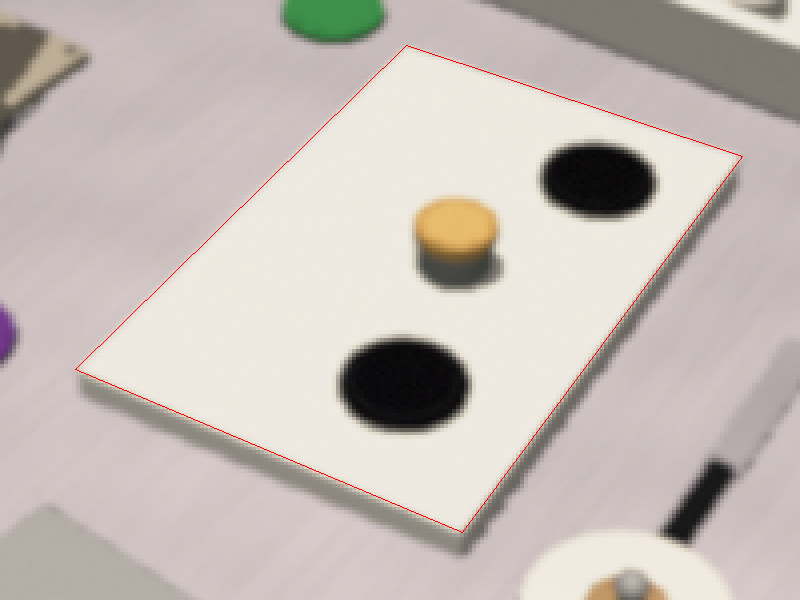

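View pics/sideov.png

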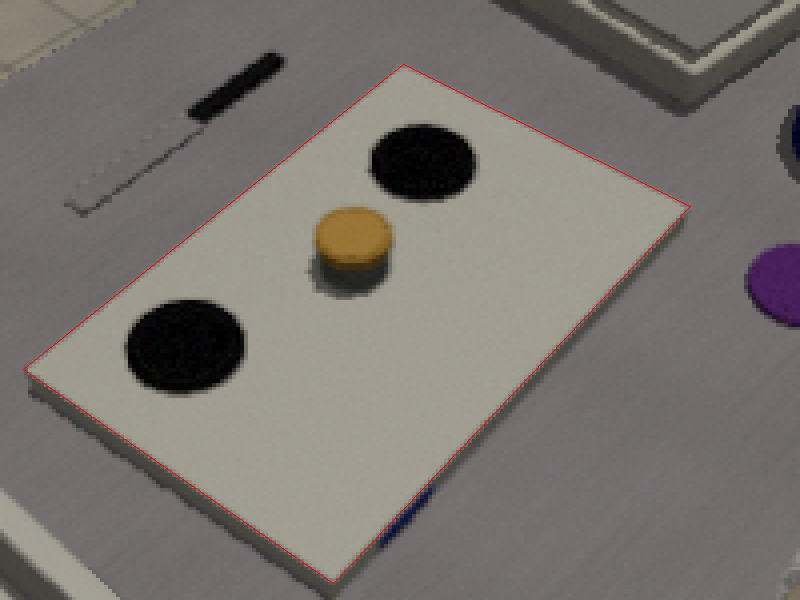

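Calibration overlay fits: in board coordinates, lids are at about (-98,-133) and (-82,138) mm. I will push each with two spread fingertips straddling the rim. First transit to behind the right lid.

Emit:
apply_moves([
  {"grip": 108, "xyz": [-39, -45, 0], "rotation": [0, 0, 2]},
  {"grip": 108, "xyz": [-77, -91, 0], "rotation": [0, 0, 4]},
  {"grip": 108, "xyz": [-116, -136, 0], "rotation": [0, 0, 7]},
  {"grip": 108, "xyz": [-154, -182, 0], "rotation": [0, 0, 10]},
  {"grip": 108, "xyz": [-193, -227, 0], "rotation": [0, 0, 12.5]},
], squeeze=20)

```text
time: 0.98
ee_pos: [0.3439, -0.3452, 0.2307]
eef_rot: [0.734, -0.68, 0.0, 0.0]
ft_force: [1.1, -0.7, 0.4]
width: 0.0513
```

```bash
python3 -c "
import p
p.st(); print(p.need(-.165,-.133,.10))"
```

```text
t 0.975 b [-343.9 -366.1] z 0.2307 F [ 1.07 -0.67  0.38] w 0.051329769186549926
(array([-233.3, -178.8,  130.6]), array([-0.01, -0.02, -0.04]))
```

Emit:
apply_moves([
  {"grip": 108, "xyz": [-47, -36, 0], "rotation": [0, 0, 0]},
  {"grip": 108, "xyz": [-94, -72, 0], "rotation": [0, 0, 0]},
  {"grip": 108, "xyz": [-140, -107, 10], "rotation": [0, 0, 0]},
  {"grip": 108, "xyz": [-187, -143, 50], "rotation": [0, 0, 0]},
  {"grip": 108, "xyz": [-233, -179, 90], "rotation": [0, 0, 0]},
])

```text
time: 1.6
ee_pos: [0.4979, -0.1099, 0.15]
eef_rot: [0.733, -0.68, 0.001, -0.0]
ft_force: [1.8, -1.5, 0.4]
width: 0.0503
```

```bash
python3 -c "
import p
from h import *
p.st(); print(p.need(-.165,-.133,.043))
c=cam('wrist'); cv2.imwrite('pics/w1.png',c['img'])"
```

```text
t 1.6 b [-172.4 -143.3] z 0.15 F [ 1.78 -1.52  0.42] w 0.05031204184516259
(array([-10.5,  -7.2, 107. ]), array([-0.11, -0.07, -0.06]))
```

View pics/w1.png

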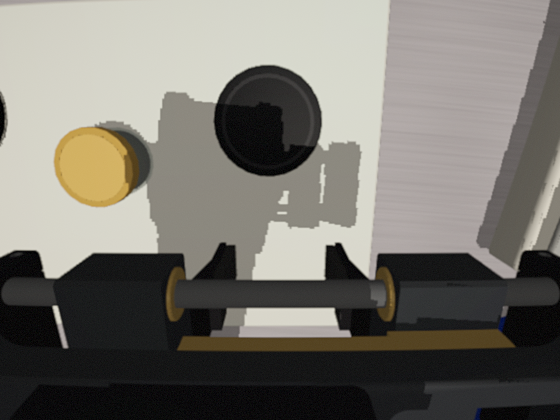

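Wrist view: the lid is at about (268,120), the jaws' centre is near x=282, and the jar is at (97,167). Descend to height 0.052 while checking the lid's position with the wrist camera.

```bash
python3 -c "
import p
from h import *
c=cam('wrist'); print([(p.w2b(q)*1000).round(1) for q in onz(c,[(268,120.5)],.039)], [(p.w2b(q)*1000).round(1) for q in onz(c,[(214,120),(322,120),(268,65),(268,176)],.039)])
print(p.need(-.165,-.133,.043))"
```

```text
[array([ -95.7, -124.9])] [array([-95.5, -81.3]), array([ -95. , -168.3]), array([ -54.1, -125. ]), array([-140.9, -124.7])]
(array([ -4.9,  -8.2, 104.1]), array([0.18, 0.22, 0.41]))
```

Emit:
apply_moves([
  {"grip": 108, "xyz": [-6, -8, 40], "rotation": [0, 0, 0]},
  {"grip": 108, "xyz": [-6, -8, 75], "rotation": [0, 0, 0]},
  {"grip": 108, "xyz": [-6, -8, 95], "rotation": [0, 0, 0]},
  {"grip": 108, "xyz": [-6, -8, 97], "rotation": [0, 0, 0]},
  {"grip": 108, "xyz": [-6, -8, 97], "rotation": [0, 0, 0]},
])

```text
time: 2.33
ee_pos: [0.5047, -0.0984, 0.051]
eef_rot: [0.736, -0.677, -0.002, -0.0]
ft_force: [0.2, 0.0, 0.3]
width: 0.0501
```

```bash
python3 -c "
import p
from h import *
p.st(); print(p.need(-.165,-.132,.041))
c=cam('wrist'); cv2.imwrite('pics/w2.png',c['img'])
p.st()"
```

```text
t 2.325 b [-164.7 -132.3] z 0.051 F [0.15 0.01 0.35] w 0.0501169876377752
(array([-0.3,  0.3, 10. ]), array([0.12, 0.19, 0.38]))
t 2.375 b [-164.5 -132.4] z 0.0512 F [ 0.28 -0.36 -0.3 ] w 0.04979002583887442
```

View pics/w2.png

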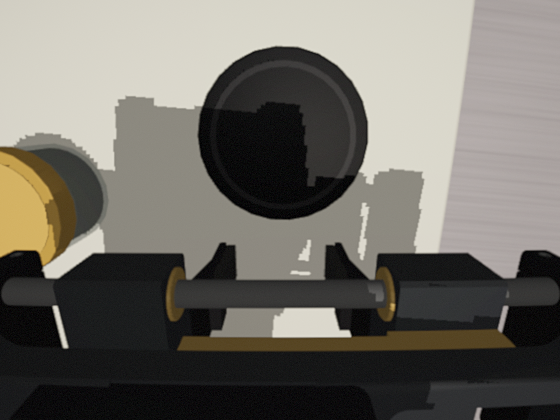

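Lid at (283,132), centred on the jaws; fingers are clear. Lower and approach slowly.

Emit:
apply_moves([
  {"grip": 108, "xyz": [0, 0, 6], "rotation": [0, 0, 0.4]},
  {"grip": 108, "xyz": [0, 0, 10], "rotation": [0, 0, 0.4]},
  {"grip": 108, "xyz": [0, -6, 10], "rotation": [0, 0, 0.4]},
  {"grip": 108, "xyz": [0, -12, 10], "rotation": [0, 0, 0.4]},
  {"grip": 108, "xyz": [0, -16, 10], "rotation": [0, 0, 0.4]},
])

```text
time: 3.0
ee_pos: [0.5215, -0.0968, 0.0413]
eef_rot: [0.734, -0.679, -0.002, -0.001]
ft_force: [-1.1, -1.2, -0.5]
width: 0.0501
```

Emit:
apply_moves([
  {"grip": 108, "xyz": [0, -4, 0], "rotation": [0, 0, 0]},
  {"grip": 108, "xyz": [0, -8, 0], "rotation": [0, 0, 0]},
  {"grip": 108, "xyz": [0, -12, 0], "rotation": [0, 0, 0]},
  {"grip": 108, "xyz": [0, -16, 0], "rotation": [0, 0, 0]},
  {"grip": 108, "xyz": [0, -20, 0], "rotation": [0, 0, 0]},
])

```text
time: 3.62
ee_pos: [0.5417, -0.0953, 0.0413]
eef_rot: [0.734, -0.679, -0.002, -0.001]
ft_force: [0.1, -0.5, 0.1]
width: 0.0499
```

```bash
python3 -c "
import p
from h import *
p.st(); print(p.need(-.064,-.132,.041))
c=cam('wrist'); cv2.imwrite('pics/w3.png',c['img'])
p.st()"
```

```text
t 3.625 b [-127.5 -132.1] z 0.0413 F [ 0.14 -0.53  0.14] w 0.04992944805015398
(array([ -0.1, -63.5,   0.2]), array([ 0.07,  0.19, -0.  ]))
t 3.675 b [-127.1 -132.1] z 0.0414 F [-0.77 -0.14  0.65] w 0.050112944334478125
```

View pics/w3.png

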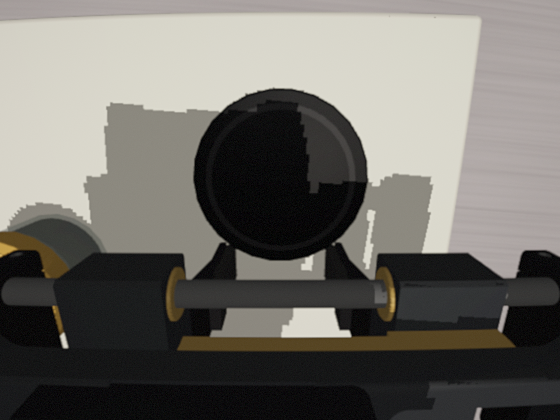

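Wrist: the lid at (281,175) is cradled by the fingers, and the board's far edge is at row ~18. Compute the offset of lid from TCP.

```bash
python3 -c "
import p
from h import *
c=cam('wrist'); print([(p.w2b(q)*1000).round(1) for q in onz(c,[(281,175),(281,89),(194,175),(367,175)],.039)],[(p.w2b(q)*1000).round(1) for q in onz(c,[(100,18),(280,17.5),(450,17)],.03)])
p.st()"
```

```text
[array([ -78. , -132.2]), array([ -36.9, -132.1]), array([-77.9, -88. ]), array([ -77.9, -175.8])] [array([ -2.5, -44.7]), array([  -3.8, -131.6]), array([  -2.4, -213.3])]
t 3.725 b [-127.4 -132. ] z 0.0413 F [ 0.01  0.56 -0.04] w 0.0500820647942
```

Emit:
apply_moves([
  {"grip": 108, "xyz": [0, -4, 0], "rotation": [0, 0, 0]},
  {"grip": 108, "xyz": [0, -8, 0], "rotation": [0, 0, 0]},
  {"grip": 108, "xyz": [0, -13, 0], "rotation": [0, 0, 0]},
  {"grip": 108, "xyz": [0, -18, 0], "rotation": [0, 0, 0]},
  {"grip": 108, "xyz": [0, -23, 0], "rotation": [0, 0, 0]},
])

```text
time: 4.35
ee_pos: [0.5652, -0.0934, 0.0413]
eef_rot: [0.734, -0.679, -0.002, -0.001]
ft_force: [-0.0, -1.1, -0.1]
width: 0.0505
```

Emit:
apply_moves([
  {"grip": 108, "xyz": [0, -5, 0], "rotation": [0, 0, 0]},
  {"grip": 108, "xyz": [0, -10, 0], "rotation": [0, 0, 0]},
  {"grip": 108, "xyz": [0, -15, 0], "rotation": [0, 0, 0]},
  {"grip": 108, "xyz": [0, -20, 0], "rotation": [0, 0, 0]},
  {"grip": 108, "xyz": [0, -25, 0], "rotation": [0, 0, 0]},
])

```text
time: 4.97
ee_pos: [0.5905, -0.0915, 0.0413]
eef_rot: [0.734, -0.679, -0.002, -0.001]
ft_force: [-0.2, 0.1, -0.5]
width: 0.0503
```

Emit:
apply_moves([
  {"grip": 108, "xyz": [0, -3, 0], "rotation": [0, 0, 0]},
  {"grip": 108, "xyz": [0, -5, 0], "rotation": [0, 0, 0]},
  {"grip": 108, "xyz": [0, -5, 0], "rotation": [0, 0, 0]},
])

```text
time: 5.35
ee_pos: [0.5955, -0.091, 0.0412]
eef_rot: [0.734, -0.679, -0.002, -0.001]
ft_force: [0.5, -0.0, -0.3]
width: 0.05
```

```bash
python3 -c "
import p
from h import *
p.st()
c=cam('wrist'); cv2.imwrite('pics/w4.png',c['img'])
c=cam('side'); cv2.imwrite('pics/s4.png',cv2.resize(c['img'][150:310,180:380],None,fx=4,fy=3.75,interpolation=2))
p.st()"
```

```text
t 5.35 b [ -73.6 -132. ] z 0.0412 F [ 0.47 -0.01 -0.34] w 0.04995873506325343
t 5.45 b [ -73.7 -132. ] z 0.0413 F [ 0.42 -0.25 -0.55] w 0.05008903426375913
```

View pics/w4.png

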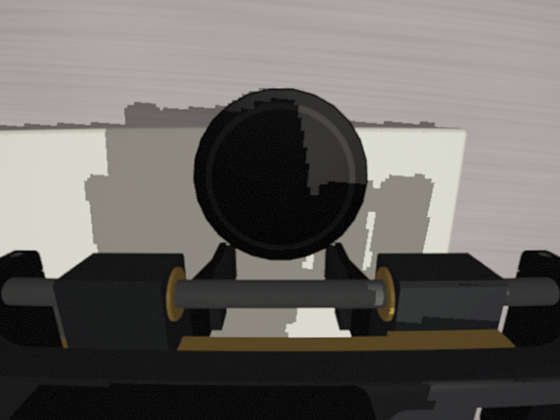

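View pics/s4.png

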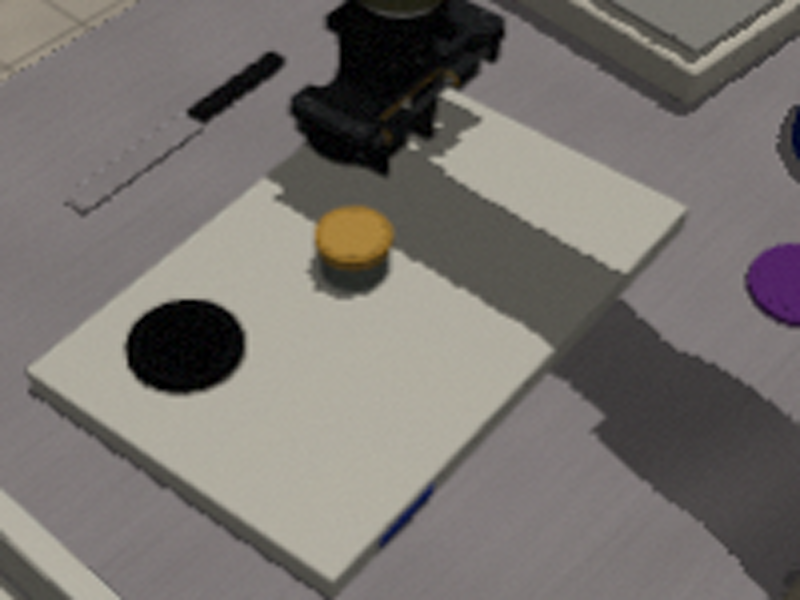

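Wrist: lid at (281,174), its far rim on row 88, board edge on row ~129. Compute.

```bash
python3 -c "
import p
from h import *
c=cam('wrist')
for u in (100,120,170,390,420,450):
    col=c['img'][100:160,u].astype(int).max(axis=1); print(u,[int(x) for x in col[18:42]])
print([(p.w2b(q)*1000).round(1) for q in onz(c,[(281,174),(281,88),(281,260),(194,174),(367,174)],.039)],[(p.w2b(q)*1000).round(1) for q in onz(c,[(60,128),(150,129),(400,129),(450,130)],.03)])
p.st()"
```

```text
100 [178, 178, 178, 163, 119, 99, 103, 102, 103, 117, 150, 183, 197, 205, 211, 216, 217, 217, 218, 218, 217, 218, 217, 217]
120 [176, 178, 179, 180, 176, 148, 111, 101, 105, 113, 124, 132, 136, 137, 138, 138, 139, 139, 139, 138, 138, 140, 139, 139]
170 [107, 105, 102, 104, 106, 107, 108, 107, 109, 119, 128, 136, 138, 138, 139, 140, 139, 140, 139, 139, 141, 139, 140, 140]
390 [175, 177, 168, 122, 101, 102, 101, 103, 113, 145, 179, 197, 206, 212, 217, 218, 219, 219, 218, 218, 219, 218, 219, 218]
420 [172, 171, 154, 127, 105, 99, 102, 101, 104, 129, 171, 195, 203, 211, 216, 218, 218, 218, 218, 218, 218, 219, 218, 218]
450 [171, 171, 171, 172, 173, 174, 172, 172, 165, 146, 156, 185, 199, 208, 215, 217, 218, 219, 218, 219, 218, 218, 218, 217]
[array([ -24. , -132.1]), array([  16.9, -132.1]), array([ -71.5, -132.2]), array([-24., -88.]), array([ -24. , -175.7])] [array([ -0.7, -15.7]), array([ -1.9, -64.1]), array([  -1.9, -193.6]), array([  -2.1, -220.1])]
t 5.5 b [ -73.8 -132. ] z 0.0413 F [ 0.19 -1.45 -0.55] w 0.050062567144857496
```

Emit:
apply_moves([
  {"grip": 108, "xyz": [0, -3, 0], "rotation": [0, 0, 0]},
  {"grip": 108, "xyz": [0, -6, 0], "rotation": [0, 0, 0]},
  {"grip": 108, "xyz": [0, -9, 0], "rotation": [0, 0, 0]},
  {"grip": 108, "xyz": [0, -10, 0], "rotation": [0, 0, 0]},
  {"grip": 108, "xyz": [0, -10, 0], "rotation": [0, 0, 0]},
])

```text
time: 6.12
ee_pos: [0.6054, -0.0903, 0.0412]
eef_rot: [0.734, -0.679, -0.002, -0.001]
ft_force: [-0.6, -0.5, 0.5]
width: 0.0498
```

```bash
python3 -c "
import p
from h import *
p.st()
c=cam('wrist'); cv2.imwrite('pics/w5.png',cv2.resize(c['img'][70:280,140:430],None,fx=2.5,fy=2.5,interpolation=2))
c=cam('scene'); cv2.imwrite('pics/c5.png',cv2.resize(c['img'][150:310,180:380],None,fx=4,fy=3.75,interpolation=2))
"
```

```text
t 6.125 b [ -63.7 -132. ] z 0.0412 F [-0.62 -0.5   0.51] w 0.04975878934809004
```

View pics/w5.png

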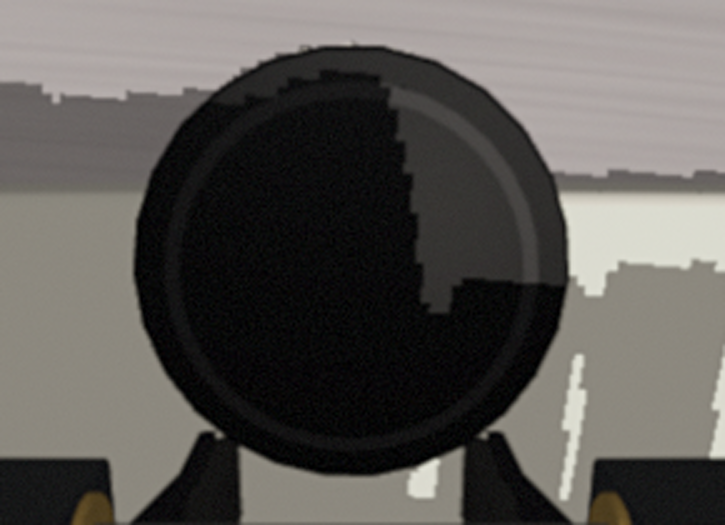

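View pics/c5.png

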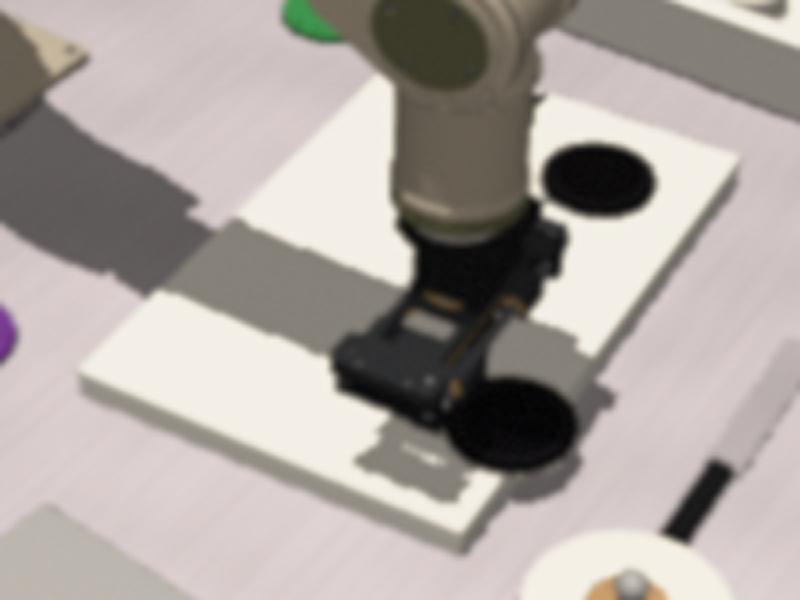

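Scene: the lid overhangs the far edge at about (510,422) in the crop; wrist: rim rows 88 to 260, edge row 146. Back off (away from the lid) and lift, then measure.

Emit:
apply_moves([
  {"grip": 108, "xyz": [0, 4, 0], "rotation": [0, 0, 0]},
  {"grip": 108, "xyz": [0, 14, 0], "rotation": [0, 0, 0]},
  {"grip": 108, "xyz": [0, 30, 0], "rotation": [0, 0, 0]},
  {"grip": 108, "xyz": [0, 50, -30], "rotation": [0, 0, 0]},
  {"grip": 108, "xyz": [0, 65, -85], "rotation": [0, 0, 0]},
])

```text
time: 6.85
ee_pos: [0.5377, -0.0958, 0.1254]
eef_rot: [0.734, -0.68, -0.003, 0.0]
ft_force: [0.8, -0.1, 1.2]
width: 0.0503
```

Emit:
apply_moves([
  {"grip": 108, "xyz": [-10, 20, -30], "rotation": [0, 0, 0]},
  {"grip": 108, "xyz": [-60, 40, -45], "rotation": [0, 0, 0]},
  {"grip": 108, "xyz": [-120, 50, -45], "rotation": [0, 0, 0]},
  {"grip": 108, "xyz": [-120, 50, -45], "rotation": [0, 0, 0]},
])

```text
time: 7.35
ee_pos: [0.4775, 0.0241, 0.1717]
eef_rot: [0.736, -0.677, -0.003, 0.0]
ft_force: [0.5, -0.6, -0.4]
width: 0.0499
```

```bash
python3 -c "
from m import *; import p
p.st()
for n in ['scene','side','wrist']:
    c=cam(n); cv2.imwrite(f'pics/{n}6.png',c['img'] if n=='wrist' else cv2.resize(c['img'][150:310,180:380],None,fx=4,fy=3.75,interpolation=2))
    g=proj(c,[np.r_[p.b2w(-.015,-.132),.039]])[0]; print(n,g)
    f=lidfit(c,g)
    if f is not None: print(p.w2b(f[:2])*1e3,f[2],p.w2b(f[3:5])*1e3,f[5])
print(p.need(-.15,.138,.15)); p.st()
"
```

```text
t 7.35 b [-182.4   -8.1] z 0.1717 F [ 0.51 -0.57 -0.4 ] w 0.04987399462230646
scene [307.76767474 262.01328267]
[ -13.28071015 -135.70776034] 0.04275273565393187 [ -11.95461032 -135.71895425] 0.045759692788124084
side [266.20039435 181.33360249]
[-343.94242281 -779.74637115] 0.841455519459638 [-319.06000026 -968.10008158] 1.2482563257217407
wrist [426.6896348    6.71951169]
[ -29.27776092 -130.17698701] 0.03694048706062503 [ -20.10165652 -130.1607896 ] 0.04523331671953201
(array([-151.3,  -31.6,   21.4]), array([ 0.31,  0.21, -0.06]))
t 7.5 b [-181.6  -13.3] z 0.171 F [-0.7   0.38 -0.41] w 0.05032509890751137
```

View pics/scene6.png

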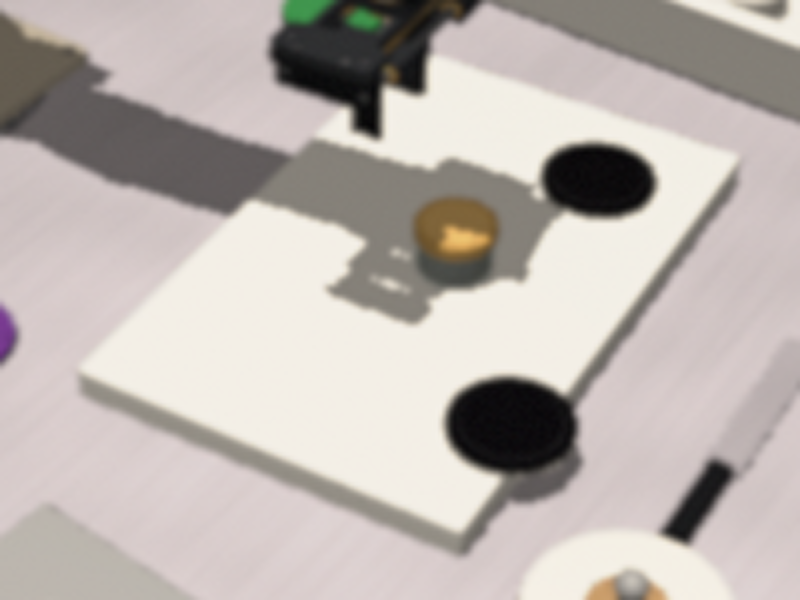

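View pics/side6.png

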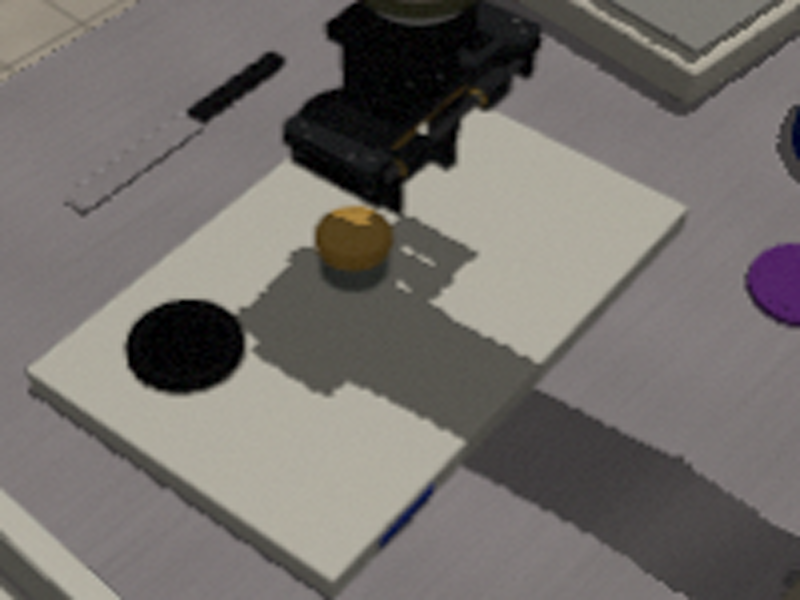

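View pics/wrist6.png

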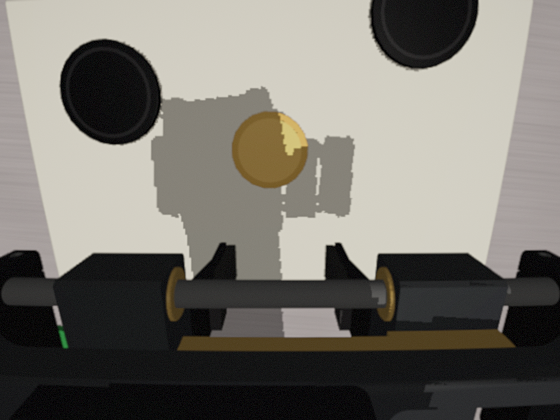

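Scene: the right lid is in place and the jar untouched; wrist: left lid at (110,91). Now go over behind the left lid.

Emit:
apply_moves([
  {"grip": 108, "xyz": [-50, -6, 0], "rotation": [0, 0, 0]},
  {"grip": 108, "xyz": [-100, -20, 0], "rotation": [0, 0, 0]},
  {"grip": 108, "xyz": [-151, -28, 20], "rotation": [0, 0, 0]},
  {"grip": 108, "xyz": [-151, -28, 60], "rotation": [0, 0, 0]},
  {"grip": 108, "xyz": [-151, -28, 90], "rotation": [0, 0, 0]},
])

```text
time: 8.12
ee_pos: [0.4945, 0.1709, 0.0793]
eef_rot: [0.733, -0.68, -0.004, 0.002]
ft_force: [-0.5, -0.8, 0.4]
width: 0.0503
```

```bash
python3 -c "
import p
from h import *
for i in range(3): c=cam('wrist')
p.st(); print(p.need(-.15,.138,.05))
cv2.imwrite('pics/w7.png',c['img'])"
```

```text
t 8.275 b [-154.7  136.6] z 0.0802 F [-0.09  0.11  0.34] w 0.05037343119977211
(array([-1.4, -4.9, 30.1]), array([ 0.51,  0.18, -0.15]))
```

View pics/w7.png

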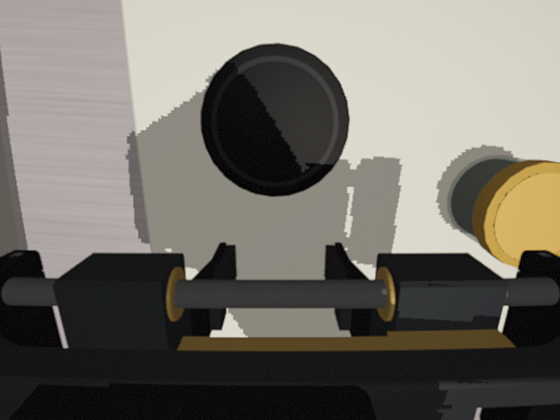

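Lid at (275,119) versus jaw centre 281: shift 3.5 mm left, then lower and approach.

Emit:
apply_moves([
  {"grip": 108, "xyz": [-3.5, 0, 15], "rotation": [0.5, 0, 0]},
  {"grip": 108, "xyz": [-3.5, 0, 30], "rotation": [0.5, 0, 0]},
  {"grip": 108, "xyz": [-3.5, 0, 38], "rotation": [0.5, 0, 0]},
  {"grip": 108, "xyz": [-3.5, 0, 38.5], "rotation": [0.5, 0, 0]},
  {"grip": 108, "xyz": [-3.5, -4, 38.5], "rotation": [0.5, 0, 0]},
])

```text
time: 8.9
ee_pos: [0.4977, 0.1745, 0.042]
eef_rot: [0.733, -0.68, -0.001, -0.001]
ft_force: [-0.1, 0.0, -0.4]
width: 0.0501
```

Emit:
apply_moves([
  {"grip": 108, "xyz": [0, -5, 0], "rotation": [0, 0, 0]},
  {"grip": 108, "xyz": [0, -9, 0], "rotation": [0, 0, 0]},
  {"grip": 108, "xyz": [0, -13, 0], "rotation": [0, 0, 0]},
  {"grip": 108, "xyz": [0, -17, 0], "rotation": [0, 0, 0]},
  {"grip": 108, "xyz": [0, -21, 0], "rotation": [0, 0, 0]},
])

```text
time: 9.52
ee_pos: [0.5189, 0.1761, 0.042]
eef_rot: [0.733, -0.68, -0.001, -0.001]
ft_force: [0.1, -0.2, -0.6]
width: 0.0505
```

```bash
python3 -c "
import p
from h import *
for i in range(2): c=cam('wrist')
p.st(); print(p.need(-.064,.140,.041))
cv2.imwrite('pics/w8.png',c['img'])"
```

```text
t 9.625 b [-129.3  140.2] z 0.042 F [-0.72 -0.13 -0.41] w 0.05004965113742471
(array([  0. , -65.3,   1. ]), array([-0.02,  0.19, -0.16]))
```

View pics/w8.png

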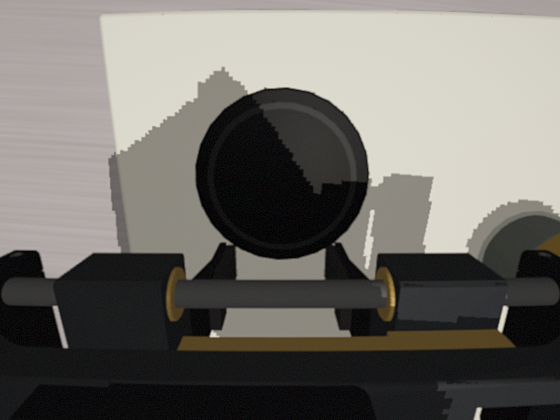

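Lid at (282,174), just in contact with both fingers. Push.

Emit:
apply_moves([
  {"grip": 108, "xyz": [0, -3, 0.7], "rotation": [0, 0, 0]},
  {"grip": 108, "xyz": [0, -8, 0.7], "rotation": [0, 0, 0]},
  {"grip": 108, "xyz": [0, -13, 0.7], "rotation": [0, 0, 0]},
  {"grip": 108, "xyz": [0, -18, 0.7], "rotation": [0, 0, 0]},
  {"grip": 108, "xyz": [0, -23, 0.7], "rotation": [0, 0, 0]},
])

```text
time: 10.25
ee_pos: [0.5423, 0.1778, 0.0413]
eef_rot: [0.733, -0.68, -0.001, -0.001]
ft_force: [-0.2, -0.9, -0.1]
width: 0.0504
```

Emit:
apply_moves([
  {"grip": 108, "xyz": [0, -5, 0], "rotation": [0, 0, 0]},
  {"grip": 108, "xyz": [0, -10, 0], "rotation": [0, 0, 0]},
  {"grip": 108, "xyz": [0, -15, 0], "rotation": [0, 0, 0]},
  {"grip": 108, "xyz": [0, -20, 0], "rotation": [0, 0, 0]},
  {"grip": 108, "xyz": [0, -25, 0], "rotation": [0, 0, 0]},
])

```text
time: 10.88
ee_pos: [0.5676, 0.1797, 0.0412]
eef_rot: [0.733, -0.68, -0.001, -0.001]
ft_force: [-0.5, 0.7, 0.7]
width: 0.0504
```

Emit:
apply_moves([
  {"grip": 108, "xyz": [0, -4, 0], "rotation": [0, 0, 0]},
  {"grip": 108, "xyz": [0, -7, 0], "rotation": [0, 0, 0]},
  {"grip": 108, "xyz": [0, -10, 0], "rotation": [0, 0, 0]},
  {"grip": 108, "xyz": [0, -10, 0], "rotation": [0, 0, 0]},
])

```text
time: 11.38
ee_pos: [0.5778, 0.1804, 0.0412]
eef_rot: [0.733, -0.68, -0.001, -0.001]
ft_force: [0.5, 0.4, 0.2]
width: 0.0504
```

```bash
python3 -c "
import p
from h import *
p.st()
c=cam('wrist'); cv2.imwrite('pics/w9.png',cv2.resize(c['img'][70:280,140:430],None,fx=2.5,fy=2.5,interpolation=2))
for u in (150,170,400,440,470): print(u,[int(x) for x in c['img'][110:165,u].max(axis=1)])
for v in (86,88,90,258,260,262): print(v,(p.w2b(onz(c,[(282,v)],.039)[0])*1e3).round(1))
for v in (126,130,134,138,142,146): print(v,(p.w2b(onz(c,[(400,v)],.03)[0])*1e3).round(1))
"
```

```text
t 11.375 b [-70.5 140.1] z 0.0412 F [0.45 0.4  0.17] w 0.05041220687533981
150 [177, 177, 178, 178, 180, 180, 181, 179, 178, 177, 178, 177, 179, 177, 175, 175, 176, 171, 126, 103, 106, 107, 109, 113, 122, 130, 138, 139, 139, 139, 141, 141, 140, 141, 141, 141, 141, 141, 142, 141, 142, 141, 140, 141, 141, 141, 141, 141, 142, 141, 142, 141, 141, 142, 141]
170 [175, 177, 178, 179, 179, 181, 181, 183, 183, 173, 124, 102, 105, 106, 105, 106, 105, 104, 104, 107, 108, 107, 110, 112, 122, 134, 138, 139, 139, 140, 142, 141, 141, 141, 141, 141, 142, 143, 141, 140, 140, 142, 141, 141, 143, 141, 141, 140, 141, 142, 140, 142, 141, 142, 141]
400 [179, 177, 177, 179, 182, 179, 177, 180, 180, 180, 181, 182, 182, 182, 181, 181, 171, 126, 104, 107, 107, 107, 110, 137, 174, 197, 205, 211, 216, 219, 220, 220, 220, 220, 219, 219, 220, 220, 220, 219, 220, 220, 220, 220, 220, 220, 220, 219, 220, 220, 220, 220, 220, 220, 220]
440 [174, 174, 178, 178, 178, 176, 177, 180, 180, 178, 176, 176, 178, 179, 181, 183, 179, 147, 112, 103, 103, 104, 108, 124, 164, 193, 202, 209, 215, 219, 219, 219, 219, 219, 220, 219, 219, 220, 219, 219, 219, 219, 219, 219, 219, 219, 219, 220, 220, 219, 219, 219, 219, 220, 219]
470 [174, 174, 173, 173, 172, 175, 177, 175, 176, 176, 179, 179, 176, 174, 175, 175, 176, 161, 121, 104, 104, 103, 105, 117, 151, 184, 199, 206, 212, 216, 219, 219, 219, 218, 219, 219, 219, 218, 219, 219, 218, 218, 219, 219, 219, 218, 218, 219, 219, 219, 219, 219, 219, 218, 218]
86 [ 21.1 139.2]
88 [ 20.2 139.2]
90 [ 19.3 139.2]
258 [-67.  139.3]
260 [-68.2 139.3]
262 [-69.4 139.3]
126 [ 2.7 78.3]
130 [ 0.7 78.1]
134 [-1.3 77.9]
138 [-3.4 77.8]
142 [-5.4 77.6]
146 [-7.5 77.4]
```

View pics/w9.png

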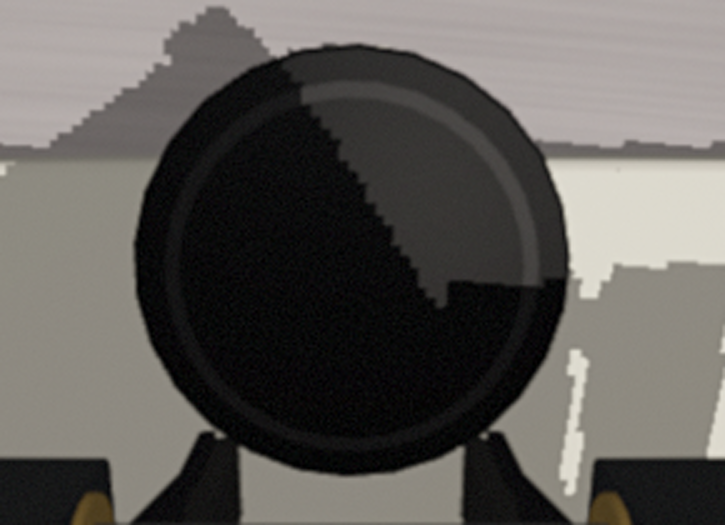

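Overhang is about 22 mm (edge row ~134). Push 7.5 mm more.

Emit:
apply_moves([
  {"grip": 108, "xyz": [0, -3, 0], "rotation": [0, 0, 0]},
  {"grip": 108, "xyz": [0, -6, 0], "rotation": [0, 0, 0]},
  {"grip": 108, "xyz": [0, -7.5, 0], "rotation": [0, 0, 0]},
  {"grip": 108, "xyz": [0, -7.5, 0], "rotation": [0, 0, 0]},
])

```text
time: 11.92
ee_pos: [0.5852, 0.181, 0.0412]
eef_rot: [0.733, -0.68, -0.001, -0.001]
ft_force: [-0.8, -0.2, 0.7]
width: 0.0503
```

```bash
python3 -c "
import p
from h import *
p.st()
c=cam('wrist'); cv2.imwrite('pics/w10.png',c['img'])
for u in (150,400,440,470): print(u,[int(x) for x in c['img'][140:156,u].max(axis=1)])
for v in (88,260): print(v,(p.w2b(onz(c,[(282,v)],.039)[0])*1e3).round(1))
for v in (146,148,150): print(v,(p.w2b(onz(c,[(400,v)],.03)[0])*1e3).round(1))
"
```

```text
t 11.925 b [-63.  140.1] z 0.0412 F [-0.83 -0.17  0.73] w 0.05028279876675927
150 [106, 106, 109, 107, 108, 108, 110, 113, 118, 129, 136, 138, 139, 141, 141, 142]
400 [121, 102, 107, 108, 108, 108, 111, 127, 159, 186, 200, 208, 213, 218, 220, 220]
440 [131, 104, 105, 105, 107, 109, 110, 118, 150, 181, 198, 206, 211, 217, 219, 219]
470 [147, 114, 105, 103, 105, 106, 109, 113, 142, 175, 195, 204, 211, 216, 218, 219]
88 [ 27.7 139.2]
260 [-60.7 139.4]
146 [ 0.  77.4]
148 [-1.  77.3]
150 [-2.1 77.2]
```

View pics/w10.png

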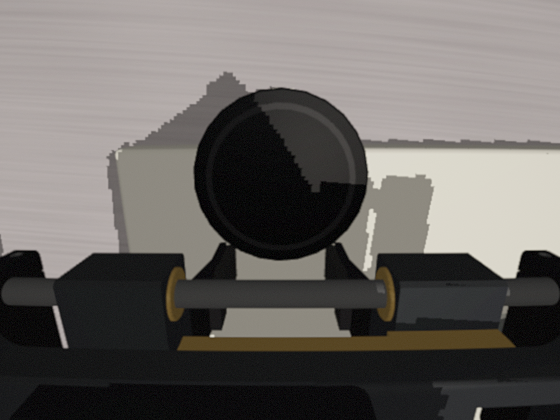

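Edge at -1 mm, rim at +27.7, so the overhang is about 29 mm. Back off and lift clear.

Emit:
apply_moves([
  {"grip": 108, "xyz": [0, 4, 0], "rotation": [0, 0, 0]},
  {"grip": 108, "xyz": [0, 14, 0], "rotation": [0, 0, 0]},
  {"grip": 108, "xyz": [0, 30, 0], "rotation": [0, 0, 0]},
  {"grip": 108, "xyz": [0, 50, -30], "rotation": [0, 0, 0]},
  {"grip": 108, "xyz": [0, 70, -85], "rotation": [0, 0, 0]},
])

```text
time: 12.6
ee_pos: [0.5129, 0.1749, 0.1254]
eef_rot: [0.733, -0.68, -0.002, 0.0]
ft_force: [2.2, -0.0, 1.1]
width: 0.0502
```

Emit:
apply_moves([
  {"grip": 108, "xyz": [30, 30, -40], "rotation": [0, 0, 0]},
  {"grip": 108, "xyz": [80, 30, -90], "rotation": [0, 0, 0]},
  {"grip": 108, "xyz": [140, 30, -130], "rotation": [0, 0, 0]},
  {"grip": 108, "xyz": [140, 30, -130], "rotation": [0, 0, 0]},
  {"grip": 108, "xyz": [140, 30, -130], "rotation": [0, 0, 0]},
])

```text
time: 13.22
ee_pos: [0.4936, 0.0323, 0.2551]
eef_rot: [0.732, -0.681, -0.002, 0.0]
ft_force: [-0.4, 0.1, 0.1]
width: 0.05
```

```bash
python3 -c "
from m import *; import p
cam('wrist');p.st()
for n in ['scene','side','wrist']:
    c=cam(n); cv2.imwrite(f'pics/{n}11.png',c['img'] if n=='wrist' else cv2.resize(c['img'][150:310,180:380],None,fx=4,fy=3.75,interpolation=2))
    for y in (-.132,.14):
        g=proj(c,[np.r_[p.b2w(-.015,y),.039]])[0]; print(n,g)
        f=lidfit(c,np.clip(g,0,[559,419])); 
        if f is not None: print(p.w2b(f[:2])*1e3,f[2],p.w2b(f[3:5])*1e3,f[5])
p.st()
"
```

```text
t 13.275 b [-166.     0.2] z 0.2544 F [-1.12  0.76 -0.42] w 0.05004078349276202
scene [307.76767474 262.01328267]
[ -13.28560524 -135.67759229] 0.04287969854467052 [ -11.65846107 -134.99182102] 0.04605109244585037
scene [349.27750185 203.67116619]
[-12.23793507 134.75225204] 0.042689916407519284 [-10.27187776 135.27768144] 0.046401623636484146
side [266.20039435 181.33360249]
[   10.71432815 -1035.2065225 ] 1.0855532752168384 [   68.37339841 -1253.18004059] 1.8505715131759644
side [209.86897914 230.02593317]
[-18.26835848 142.52259732] 0.04461420253211557 [-18.72688183 141.88123397] 0.0468062125146389
wrist [403.62679624  48.44127089]
[ -17.27416058 -129.57557104] 0.044484751763066835 [ -15.70881451 -127.1786177 ] 0.04810655862092972
wrist [153.33951514  48.73626421]
[-16.92565782 138.78198188] 0.04408472880297086 [-17.00028814 138.87614989] 0.045221973210573196
t 13.425 b [-166.1    1. ] z 0.254 F [-0.07 -0.51  0.14] w 0.04995400779250846
```

View pics/scene11.png

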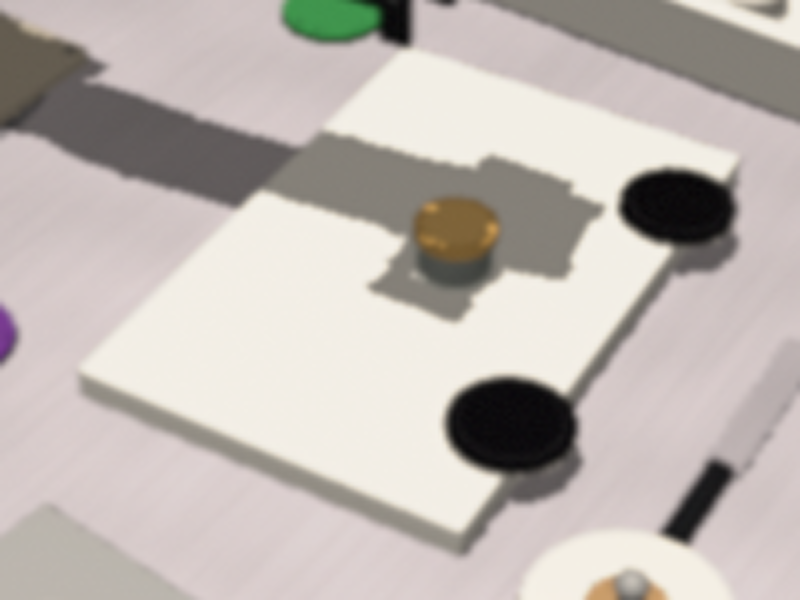

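View pics/side11.png

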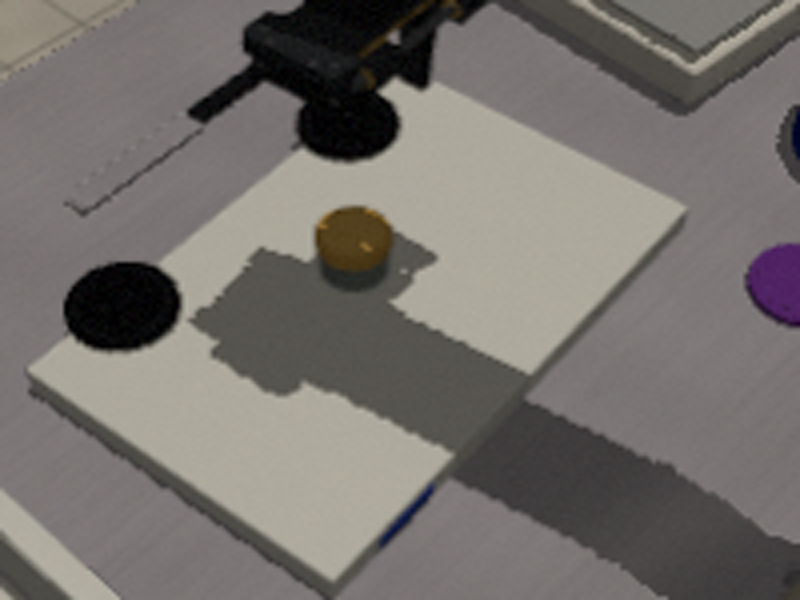

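View pics/wrist11.png

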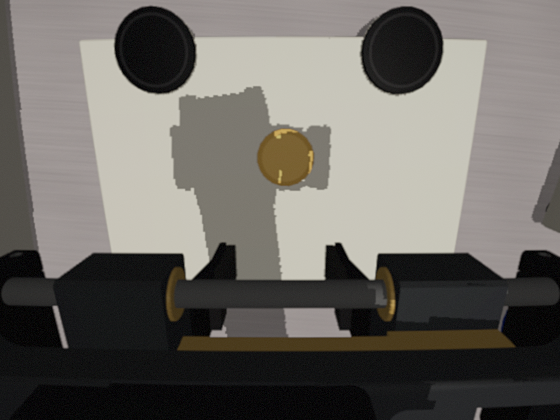

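Wrist: both lids at (155,50) and (402,50), with the board edge on row ~39 and the jar undisturbed. One last edge check, then hand in.

```bash
python3 -c "
from m import *; import p
c=cam('wrist')
for u in (100,220,280,340,460):
    col=c['img'][25:60,u].max(axis=1).astype(int); v=25+np.argmax(np.diff(col))+.5; print(u,v,(p.w2b(onz(c,[(u,v)],.03)[0])*1e3).round(1))
for y in (-.132,.14):
    g=proj(c,[np.r_[p.b2w(-.015,y),.039]])[0]; print(depthpts(c,[g.astype(int),g.astype(int)+[0,-25],g.astype(int)+[0,25]])[:,2])
a=cv2.imread('pics/scene0.png');b=cam('scene')['img'];cv2.imwrite('pics/diff.png',cv2.absdiff(a,b))
r.close_job()
"
```

```text
100 38.5 [ -1.1 203. ]
220 36.5 [-1.7 68.1]
280 36.5 [-2.1  2.1]
340 36.5 [ -1.8 -63.7]
460 39.5 [  -2.5 -198.2]
[0.03918055 0.04129155 0.03912569]
[0.04020693 0.03937306 0.03961873]
the job is handed in; nothing more can be done
```

Both lids were pushed to the far long edge of the board with two spread fingertips behind the rim, and I have handed the job in. The robot finished at 13.6 s, with the arm lifted clear.

- **Overhang:** the wrist camera puts both lid centres about 15.2–15.5 mm inside the edge, so each lid sticks out roughly 29.5 mm. I would trust that to about 2 mm.
- **Flatness:** the depth readings on both lid tops were 39–41 mm above the bench, which fits lids lying flat on the board.
- **Disagreement between cameras:** the scene camera puts the lid centres about 4 mm further out. The side camera puts the left lid about 1.5 mm further in; it could not measure the right lid because the gripper hid part of it. I put this down to shadows and the visible lid walls, since the lids' starting positions showed a similar spread.
- **Everything else:** the jar and the other things in view looked unmoved. I saved a before/after difference picture but did not view it, and measured nothing beyond the lids and the board. The wrist force stayed within noise (under about 3 N) in every reading.

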